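# Set up a dial gauge over a turned plug on the surface plate

### The arm

A 6-joint arm with a two-finger parallel gripper is mounted at the origin on the work surface. World frame = base frame: x ahead of the robot, y to its left, z up, the work surface at z = 0. Lengths are in m, angles in degrees, forces in N, time in s.
With the tool pointing down it reaches from about 0.375 to 0.9 m from the base axis. Payload 3.1 kg.
Tool frame: the origin (TCP) lies on the centre line of the jaws, within the pads' length; the fingertips stand 19 mm ahead of it and the grasp point (between the pads) is the TCP; z points along the fingers, y is the direction in which the jaws open and shut (so a half turn about z gives the same grasp; the last joint's range is limited). The gripper opens to 87 mm and grips with 3 to 60 N. Pads are 19 mm wide; open, the fingers measure 117 mm over their backs; the gripper's body (75 mm by 190 mm) begins 51 mm behind the grasp point.
Start: joints at [-83.91, 30.224, 82.088, -0, 67.689, -10.227], TCP at [0.176, -0.6, 0.242] pointing down, gripper open.
Joint ranges: [-176.69, 176.69], [-43.24, 126.21], [12.49, 139.97], [-82, 262], [0, 151.66], [-163.58, 163.58]. Speed limits (degrees/s): [159.86, 159.86, 180, 180, 180, 180].

### API

Orientations are given as a 3x3 rotation matrix whose columns are the frame's x, y, z axes.
In Python, from rig import bot gives the robot as it stands.
- The arm moves only by the tool carry_out, never from a script. Its argument "targets" is a list of rows, each a list of 6 numbers: the shift along the tool's x, y, z each as a share of 200 mm, from -1 to 1, then the turn, a rotation vector about the tool's x, y, z each as a share of pi/2 rad, from -1 to 1. In form: [[dx, dy, dz, ax, ay, az], ...]. A call has 1 to 20 rows; each row is the pose to reach, as a shift and turn from the pose measured when the call began, along the tool's axes at that moment; what a row does not reach only later rows make up. A row lasts 1/8 s, in which the tool goes at most 62.5 mm and 10.7 degrees, less where a joint would pass 70% of its speed; a pose out of reach is approached as far as the arm can. A call with a number of a shift or a turn outside -1 to 1 is refused whole. A call with a gripper value outside its range is refused whole. "jaw" is the gripper's target within -1 to 1 (fully open at 1, half-way at 0, shut at -1), set as the call begins (left out, the last holds). The fingers move at their own pace and stop on an object; the grip force is fixed at half the most. Time passes only in rows, so rows that repeat a pose let the fingers close. It gives the time, the measured TCP pose, the force and the opening at its end, in the units of the state.
- bot.read_state(): the state, without advancing time (a new reading comes with each control period).
- bot.capture(name): name is "scene" or "top" or "wrist"; returns the picture (384x512x3 uint8, blue, green, red); there is no depth.
- bot.camera_info(name): a dict with "camera_matrix" (3x3 intrinsics, pixels), "k1" (the pictures are not rectified: a ray, as slopes to the right and down, at radius r is drawn at 1 + k1 r^2 times it, then the intrinsics apply), "view" (4x4, takes a point from world to camera coordinates); the wrist camera has in their place "mount" (4x4, takes a point from camera to tool coordinates, whose origin is the TCP and whose axes are the flange's). Camera axes: x right, y down, z forward; pixel columns grow to the right and rows downward; lengths in m; the calibration is good to about 2 mm. A picture is of the moment at which its call begins: read the wrist's pose just before it. camera_info takes no time and is no camera call.
- bot.hand_in(): hands the job in, once; it reports no verdict.
The state is a dict: "time_s": time; "joint_positions": joint angles; "qvel": joint speeds; "tau": joint torques, N m; "position": TCP position; "tcp_rot": TCP orientation; "force": force on the tool from outside, world axes, zero at the start; "moment": the same for the moment, N m; "opening": opening from 0.0 (shut) to 1.0 (fully open).
Only numpy, scipy, OpenCV 4.12 (cv2) and the standard library are available. Lean on these libraries where they do the work, as an engineer would, in place of code of your own. Each camera call takes 0.05 s, during which the arm holds its last target.

### The job

Stand the flanged plug upright on the surface plate, flange down. Then carry the tall, top-heavy dial stand over, keeping it upright, and set it gently on the plate (do not drop it) so that its plunger is pushed up by the middle of the plug's top face, ready to measure the plug's height. Let go of both, and leave the block, the offcut and the taper where they are.

Things in the scene. Friction and masses are not known exactly. Their poses are not given: they have to be found in the camera images.
- plate: Dark steel surface plate fixed on the bench, 200 mm (its x) by 280 mm (its y), 25 mm thick. Origin: centre of its underside, on the bench; z up, top face at z = 25 mm.
- plug_mid (a point): Centre (half-way up, on the axis) of the loose flanged plug, a bright turned steel part 44 mm high of about 0.34 kg: a flange 46 mm in diameter and 12 mm thick at the bottom, and a hub 32 mm in diameter from 12 mm up to the flat top at 44 mm. z is its axis, up; it starts upright on the bench. Take it by the hub, above the flange.
- stand_head (a point): Where to grip the loose dial stand (about 0.75 kg, 215 mm tall, top-heavy, starts upright on the bench): on the column axis, 192 mm above its underside, in its grey 30 x 30 mm head block, which spans 165 to 215 mm. z up, x from the column towards the dial. Grip across y, the plain sides; on +x an arm (10 mm thick, at 171 mm) carries the dial, on -x is a black knob.
- stand_foot (a point): Point of the stand's column axis on its underside, 192 mm below stand_head, same axes. The base is 66 x 66 mm, 18 mm thick, and reaches 38 mm to +x, 28 mm to -x and 33 mm to each side of this point. The column is 12 mm thick.
- stand_dial (a point): Centre of the stand's dial, a disc 52 mm in diameter and 20 mm thick, its white faces to the stand's +y and -y. It lies 80 mm to +x of the column axis, 150 mm above the underside. A thin stem and the plunger hang from it.
- plunger_tip (a point): Lowest point of the dial's spring plunger (a rod 5.6 mm thick with an 8 mm ball end). It lies 80 mm to +x of the column axis and, when nothing touches it, 40 mm above the stand's underside; so with stand and plug on the same flat surface the plug lifts it by 4 mm.
- plunger (a joint): How far the dial's plunger is pushed up, m: 0 hanging free, at most 0.012. The spring is light: about 0.5 N to start, 0.7 N at 4 mm.
- block: Bystander: steel block 30 mm (x) by 50 mm (y), 50 mm high, that stands on the surface plate near its far long edge (its +x edge). Loose, 0.57 kg. Origin: centre of its underside.
- offcut: Bystander: plain round steel bar offcut, 38 mm in diameter, 60 mm high, no flange, standing on the bench. Origin: centre of its underside.
- taper: Bystander: dark steel lathe centre standing on the bench, 36 mm in diameter, 76 mm high, pointed on top. Origin: centre of its underside.

How it is judged (in metres and radians):
On the way, in this order (a step that is already met when the one before it is completed fails the run):
1. the plug stands flange down on the surface plate, let go and at rest, while the dial stand still stands on the bench (z of plug_mid in the frame of plate between 0.043 and 0.051 m and x of plug_mid in the frame of plate between -0.085 and 0.085 m and y of plug_mid in the frame of plate between -0.125 and 0.125 m and angle between each of plug_mid, stand_foot's own z axis and vertical below 0.1 rad and contact force between the fingers and plug below 0.1 N and contact force between the fingers and stand below 0.1 N and linear speed of each of plug, stand below 0.02 m/s and height (world z) of stand_foot below 0.012 m), for 0.2 s.
2. the dial stand stands on the plate with its plunger pushed up by the plug (z of plug_mid in the frame of plate between 0.043 and 0.051 m and x of plug_mid in the frame of plate between -0.085 and 0.085 m and y of plug_mid in the frame of plate between -0.125 and 0.125 m and angle between plug_mid's own z axis and vertical below 0.1 rad and z of stand_foot in the frame of plate between 0.021 and 0.03 m and angle between stand_foot's own z axis and vertical below 0.06 rad and horizontal distance between plunger_tip and plug_mid below 0.0145 m and value of joint plunger above 0.002 m), for 0.2 s.
At the end, for the whole second after the job is handed in: The plug stands upright, flange down, on the plate (its whole flange on it, give or take 8 mm); the dial stand stands upright (within 0.06 rad) with its base flat on the plate; the plunger's tip is within 14.5 mm of the plug's axis and pushed up more than 2 mm; both are let go and at rest (all of step 2 and contact force between the fingers and plug below 0.1 N and contact force between the fingers and stand below 0.1 N and linear speed of each of plug, stand below 0.02 m/s); the robot touches nothing.
It fails at once if the dial stand is tipped more than 0.3 rad from upright (angle between stand_foot's own z axis and vertical above 0.3 rad).
It fails at once if the dial stand is dropped (falls faster than 0.35 m/s out of the fingers, a fall of 6 mm) (contact force between the fingers and stand below 0.1 N and linear speed of stand above 0.35 m/s).
It fails at once if the block, the offcut or the taper is moved by more than 15 mm or tipped (distance of any of block, offcut, taper from where it was at the start of the episode above 0.015 m or angle between any of block, offcut, taper's own z axis and vertical above 0.3 rad).
It also fails if it takes over 72 s, if anything falls off the work surface, if the arm or the gripper's body presses on something with over 40 N, if the wrist force passes 120 N, or if a joint passes its speed limit or range.

## Working session

There is one attempt and no reset: what is moved stays moved. The work goes in short steps, Python scripts to look and compute and a tool call to move; the robot and the scene stay as the last step left them, time stands still between calls to the robot, and variables do not carry over. Pictures are saved under pics/ and viewed, and the job is handed in when it is done.

Besides the shell and the picture viewer there is one more tool, called after ">>>" as name(argument=value, ...) on one line, values as JSON. carry_out: Moves the arm, as the interface text tells. Shift numbers are shares of 200 mm and turn numbers shares of pi/2 rad, none past 1 either way. Its arguments: {"type":"object","properties":{"targets":{"type":"array"},"jaw":{"type":"number"}},"required":["targets"]}

```bash
mkdir -p pics; ls; cat > h.py <<'E'
import numpy as np, cv2, json
from rig import bot
def cap(n,f):
    s=bot.read_state(); im=bot.capture(n); cv2.imwrite('pics/'+f+'.png',im); return s,im
def cams(n,s=None):
    c=bot.camera_info(n); K=np.array(c['camera_matrix']); k1=c['k1']
    if 'view' in c: V=np.array(c['view'])
    else:
        T=np.eye(4);T[:3,:3]=np.array(s['tcp_rot']);T[:3,3]=s['position']
        V=np.linalg.inv(T@np.array(c['mount']))
    return K,k1,V
def proj(P,cam):
    K,k1,V=cam; P=np.atleast_2d(P); 
    rv,_=cv2.Rodrigues(V[:3,:3]); 
    return cv2.projectPoints(P.astype(float),rv,V[:3,3],K,np.array([k1,0,0,0,0.]))[0][:,0]
def back(uv,z,cam):
    K,k1,V=cam
    n=cv2.undistortPoints(np.array(uv,float).reshape(-1,1,2),K,np.array([k1,0,0,0,0.]))[:,0]
    R=V[:3,:3].T; c=-R@V[:3,3]
    d=np.c_[n,np.ones(len(n))]@R.T
    return c+d*((z-c[2])/d[:,2])[:,None]
E
python3 - <<'E'
from h import *
for n in ['scene','top','wrist']:
    s,im=cap(n,n+'0'); print(n,{k:np.round(v,3).tolist() for k,v in bot.camera_info(n).items()})
s=bot.read_state(); print({k:np.round(v,3).tolist() for k,v in s.items()})
E
```

```text
pics
scene {'camera_matrix': [[414.425, 0.0, 259.766], [0.0, 414.425, 191.63], [0.0, 0.0, 1.0]], 'k1': -0.108, 'view': [[0.128, 0.992, -0.011, -0.093], [0.849, -0.115, -0.515, -0.423], [-0.512, 0.057, -0.857, 1.368], [0.0, 0.0, 0.0, 1.0]]}
top {'camera_matrix': [[361.25, 0.0, 257.411], [0.0, 361.25, 192.386], [0.0, 0.0, 1.0]], 'k1': -0.028, 'view': [[-0.028, -1.0, 0.009, 0.006], [-0.981, 0.026, -0.192, 0.618], [0.191, -0.015, -0.981, 0.849], [0.0, 0.0, 0.0, 1.0]]}
wrist {'camera_matrix': [[318.198, 0.0, 251.895], [0.0, 318.198, 193.348], [0.0, 0.0, 1.0]], 'k1': -0.011, 'mount': [[0.0, -0.96, -0.281, 0.077], [1.0, -0.0, 0.0, -0.002], [-0.0, -0.281, 0.96, -0.143], [0.0, 0.0, 0.0, 1.0]]}
{'time_s': 0.15, 'joint_positions': [-83.909, 30.267, 82.141, 0.0, 67.692, -10.227], 'qvel': [-0.036, -0.173, -0.28, -0.027, 0.04, -0.158], 'tau': [0.0, -44.043, -17.684, 0.063, 0.055, -0.0], 'position': [0.176, -0.599, 0.241], 'tcp_rot': [[0.96, 0.281, -0.0], [0.281, -0.96, 0.002], [0.0, -0.002, -1.0]], 'force': [-0.052, 0.332, 0.426], 'moment': [-0.013, -0.043, -0.004], 'opening': 0.998}
```

View pics/scene0.png

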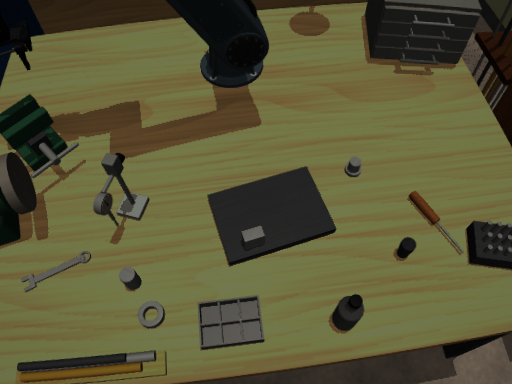

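View pics/top0.png

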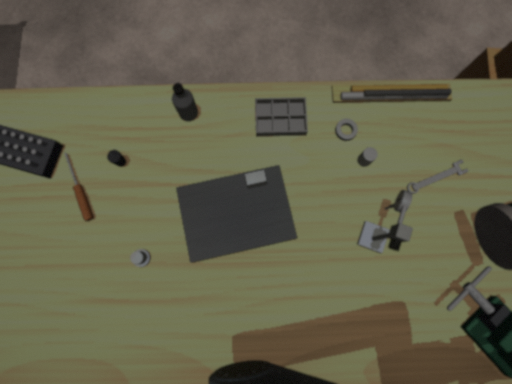

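View pics/wrist0.png

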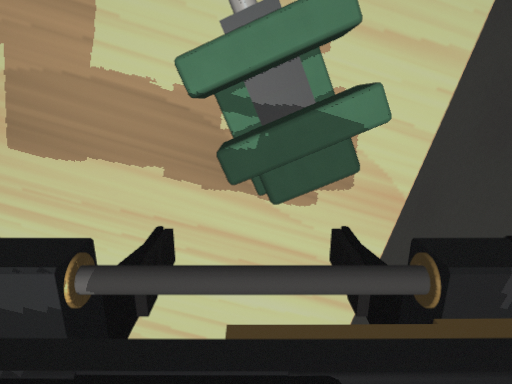

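The scene view shows the plug at about (353,167), the stand base at (133,207), the plate with its block near (253,237), the offcut at (130,279) and the taper at (405,248). In the top view the plug is at (141,258), the plate spans (177–297, 166–262) and the stand base is at (371,237). Next I'll enlarge these areas to measure them.

```bash
python3 - <<'E'
from h import *
t=cv2.imread('pics/top0.png'); s=cv2.imread('pics/scene0.png')
def z(im,x,y,w,h,k): return cv2.resize(im[y:y+h,x:x+w],None,fx=k,fy=k,interpolation=cv2.INTER_CUBIC)
cv2.imwrite('pics/t_stand.png',z(t,340,180,80,60+20,7))
cv2.imwrite('pics/s_stand.png',z(s,80,140,90,80,7))
cv2.imwrite('pics/t_plate.png',z(t,110,150,200,125,4))
a=z(s,330,140,50,50,8);b=z(t,120,235,50,50,8)
cv2.imwrite('pics/plug.png',np.hstack([a,b]))
ct=cams('top')
cs=cams('scene')
print('plate corners top',back([(177,187),(279,166),(297,239),(190,262)],0.025,ct)[:,:2].round(4).tolist())
print('plate corners scene',back([(209,207),(305,169),(334,227),(233,261)],0.025,cs)[:,:2].round(4).tolist())
E
```

```text
plate corners top [[0.6447, 0.1986], [0.6945, -0.0708], [0.5008, -0.1091], [0.4506, 0.1633]]
plate corners scene [[0.5452, -0.1071], [0.4626, 0.1582], [0.6438, 0.198], [0.6999, -0.0601]]
```

View pics/t_stand.png

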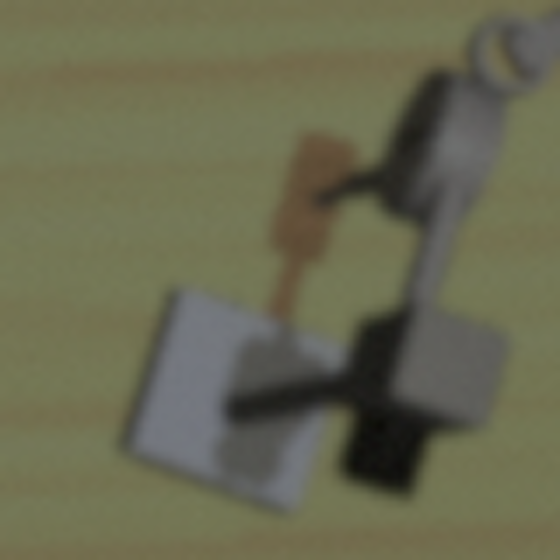

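View pics/s_stand.png

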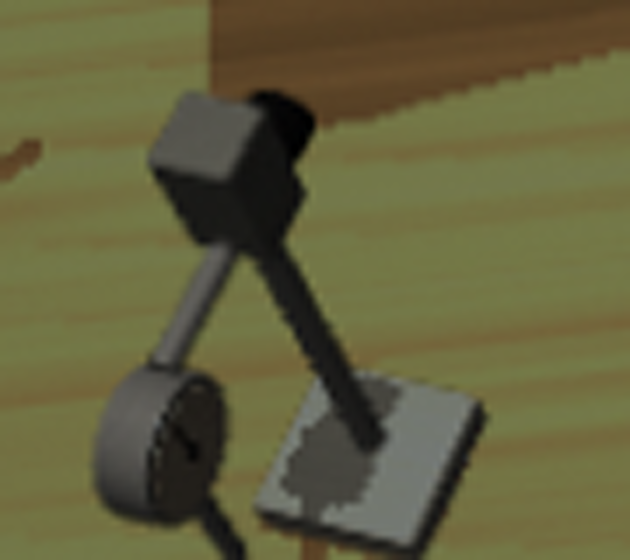

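View pics/t_plate.png

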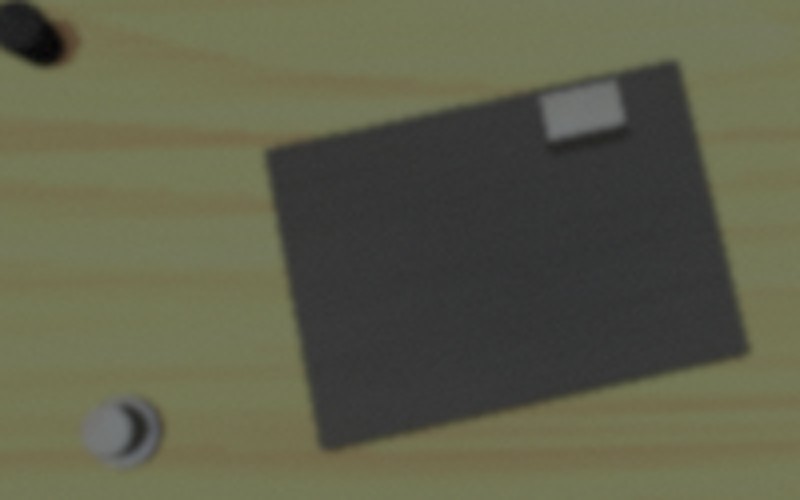

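View pics/plug.png

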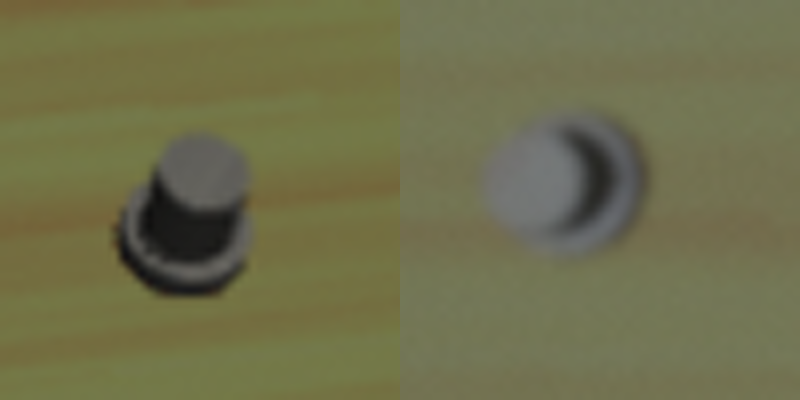

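```bash
python3 - <<'E'
from h import *
ct=cams('top');cs=cams('scene')
f=lambda a,x,y,k:(np.array(a,float)+.5)/k-.5+[x,y]
P=lambda n,v:print(n,v[:,:2].round(4).tolist(), 'mean',v.mean(0).round(4)[:2])
P('plate t',back(f([(268,152),(678,62),(749,352),(321,450)],110,150,4),.025,ct))
P('plug t',back(f([(132,180)],120,235,8),.044,ct))
P('plug s',back(f([(203,172)],330,140,8),.044,cs))
ht=back(f([(415,303),(510,345),(485,428),(395,388)],340,180,7),.215,ct);P('head t',ht)
P('head s',back(f([(188,92),(265,115),(228,185),(150,158)],80,140,7),.215,cs))
b=back(f([(178,290),(345,345),(295,510),(125,450)],340,180,7),.018,ct);P('base t',b)
b2=back(f([(325,365),(485,405),(408,545),(258,505)],80,140,7),.018,cs);P('base s',b2)
P('block t',back(f([(540,97),(616,80),(627,123),(550,140)],110,150,4),.075,ct))
P('offcut t',back([(368,155)],.06,ct))
P('taper t',back([(120,161)],.0,ct))
E
```

```text
plate t [[0.643, 0.1995], [0.6969, -0.0712], [0.5043, -0.1089], [0.4503, 0.1636]] mean [0.5736 0.0458]
plug t [[0.466, 0.2936]] mean [0.466  0.2936]
plug s [[0.4676, 0.2925]] mean [0.4676 0.2925]
head t [[0.516, -0.2981], [0.5028, -0.3251], [0.4789, -0.3151], [0.4913, -0.2896]] mean [ 0.4972 -0.307 ]
head s [[0.4827, -0.3142], [0.4957, -0.2883], [0.5216, -0.2987], [0.5074, -0.3247]] mean [ 0.5019 -0.3065]
base t [[0.5426, -0.2898], [0.5204, -0.3506], [0.4605, -0.3263], [0.4843, -0.2652]] mean [ 0.502 -0.308]
base s [[0.465, -0.3264], [0.4912, -0.2643], [0.5475, -0.2925], [0.5233, -0.3495]] mean [ 0.5068 -0.3082]
block t [[0.6628, 0.0198], [0.6726, -0.0279], [0.6448, -0.0339], [0.6352, 0.0142]] mean [ 0.6539 -0.007 ]
offcut t [[0.7086, -0.2991]] mean [ 0.7086 -0.2991]
taper t [[0.7269, 0.3608]] mean [0.7269 0.3608]
```

```bash
cat >> h.py <<'E'
from scipy.spatial.transform import Rotation as Ro
def rows(wps):
    s=bot.read_state(); R=np.array(s['tcp_rot']); p=np.array(s['position'])
    print('t',round(s['time_s'],2),'p',p.round(4),'yaw',np.degrees(np.arctan2(R[1,0],R[0,0])).round(2),'tilt',np.degrees(np.arccos(-R[2,2])).round(2),'op',round(s['opening'],3),'F',np.round(s['force'],2),'q',np.round(s['joint_positions'],1))
    for x,y,z,yaw in wps:
        c,sn=np.cos(np.radians(yaw)),np.sin(np.radians(yaw))
        Rt=np.array([[c,sn,0],[sn,-c,0],[0,0,-1]])
        d=R.T@(np.array([x,y,z])-p)/.2; a=Ro.from_matrix(R.T@Rt).as_rotvec()/(np.pi/2)
        print(np.r_[d,a].round(3).tolist(), 'BAD' if abs(np.r_[d,a]).max()>1 else '')
E
python3 - <<'E'
from h import *
rows([(.23,-.42,.30,16),(.30,-.40,.30,16)])
E
```

```text
t 0.15 p [ 0.1756 -0.5993  0.2408] yaw 16.32 tilt 0.1 op 0.998 F [-0.05  0.33  0.43] q [-83.9  30.3  82.1   0.   67.7 -10.2]
[0.513, -0.784, -0.295, -0.001, -0.0, 0.004] 
[0.877, -0.782, -0.294, -0.001, -0.0, 0.004]
```

>>> carry_out(targets=[[0.3,-0.3,-0.3,0,0,0],[0.88,-0.78,-0.3,0,0,0],[0.88,-0.78,-0.3,0,0,0],[0.88,-0.78,-0.3,0,0,0],[0.88,-0.78,-0.3,0,0,0]], jaw=1)

```text
time_s: 0.78
position: [0.3022, -0.3963, 0.3016]
tcp_rot: [[0.958, 0.286, 0.0], [0.286, -0.958, 0.003], [0.001, -0.003, -1.0]]
force: [-0.7, -0.8, -1.0]
opening: 0.999
```

```bash
python3 - <<'E'
from h import *
rows([(.42,-.22,.30,11)])
E
```

```text
t 0.78 p [ 0.3022 -0.3963  0.3016] yaw 16.63 tilt 0.17 op 0.999 F [-0.67 -0.83 -0.95] q [-65.6  16.3  95.4   0.1  68.5   7.8]
[0.816, -0.676, 0.01, -0.002, -0.0, 0.063]
```

>>> carry_out(targets=[[0.82,-0.68,0,0,0,0.06],[0.82,-0.68,0,0,0,0.06],[0.82,-0.68,0,0,0,0.06],[0.82,-0.68,0,0,0,0.06],[0.82,-0.68,0,0,0,0.06]])

```text
time_s: 1.4
position: [0.4211, -0.2184, 0.3019]
tcp_rot: [[0.98, 0.198, -0.0], [0.198, -0.98, 0.003], [0.0, -0.003, -1.0]]
force: [-0.3, -0.8, -1.3]
opening: 1.003
```

```bash
python3 - <<'E'
from h import *
rows([(.44,-.03,.30,11)])
E
```

```text
t 1.4 p [ 0.4211 -0.2184  0.3019] yaw 11.41 tilt 0.16 op 1.003 F [-0.26 -0.75 -1.31] q [-41.   14.2  98.4   0.1  67.5  37.5]
[0.279, -0.905, 0.012, -0.002, -0.0, 0.005]
```

>>> carry_out(targets=[[0.28,-0.9,0.2,0,0,0],[0.28,-0.9,0.2,0,0,0],[0.28,-0.9,0.2,0,0,0],[0.28,-0.9,0.2,0,0,0],[0.28,-0.9,0.2,0,0,0]])

```text
time_s: 2.02
position: [0.4409, -0.0321, 0.2624]
tcp_rot: [[0.98, 0.198, 0.0], [0.198, -0.98, 0.002], [0.0, -0.002, -1.0]]
force: [0.7, 0.5, 0.2]
opening: 0.998
```

```bash
python3 - <<'E'
from h import *
rows([(.445,.15,.26,11)])
E
```

```text
t 2.02 p [ 0.4409 -0.0321  0.2624] yaw 11.41 tilt 0.09 op 0.998 F [0.67 0.49 0.24] q [-1.880e+01  1.440e+01  1.057e+02  1.000e-01  6.000e+01  5.980e+01]
[0.2, -0.888, 0.013, -0.001, -0.0, 0.005]
```

>>> carry_out(targets=[[0.2,-0.9,0,0,0,0],[0.2,-0.9,0,0,0,0],[0.2,-0.9,0,0,0,0],[0.2,-0.9,0,0,0,0],[0.2,-0.9,0,0,0,0]])

```text
time_s: 2.65
position: [0.4455, 0.1505, 0.2628]
tcp_rot: [[0.981, 0.196, 0.001], [0.196, -0.981, 0.001], [0.001, -0.001, -1.0]]
force: [-0.4, -1.4, -0.6]
opening: 0.998
```

```bash
python3 - <<'E'
from h import *
rows([(.467,.293,.15,11)])
E
```

```text
t 2.65 p [0.4455 0.1505 0.2628] yaw 11.31 tilt 0.06 op 0.998 F [-0.45 -1.36 -0.6 ] q [  5.   16.6 102.1   0.   61.2  83.7]
[0.245, -0.677, 0.565, -0.0, -0.001, 0.003]
```

>>> carry_out(targets=[[0.24,-0.68,0.56,0,0,0],[0.24,-0.68,0.56,0,0,0],[0.24,-0.68,0.56,0,0,0],[0.24,-0.68,0.56,0,0,0],[0.24,-0.68,0.56,0,0,0]])

```text
time_s: 3.28
position: [0.467, 0.2912, 0.1511]
tcp_rot: [[0.981, 0.194, 0.001], [0.194, -0.981, -0.0], [0.001, 0.0, -1.0]]
force: [0.4, 0.2, -0.6]
opening: 1.001
```

```bash
python3 - <<'E'
from h import *
s,im=cap('wrist','w1')
c=cams('wrist',s)
print(proj([[.467,.293,.044],[.467,.293,.012],[.467,.293,0]],c).round(1))
rows([(.467,.293,.06,11),(.467,.293,.036,11)])
E
```

```text
[[251.6 197.3]
 [251.6 187.1]
 [251.6 183.8]]
t 3.33 p [0.4671 0.2913 0.1517] yaw 11.15 tilt 0.11 op 0.997 F [ 0.13 -0.11  0.3 ] q [20.3 31.6 97.8 -0.  50.5 99.2]
[0.0, -0.009, 0.459, -0.0, -0.001, 0.002] 
[0.0, -0.009, 0.579, -0.0, -0.001, 0.002]
```

View pics/w1.png

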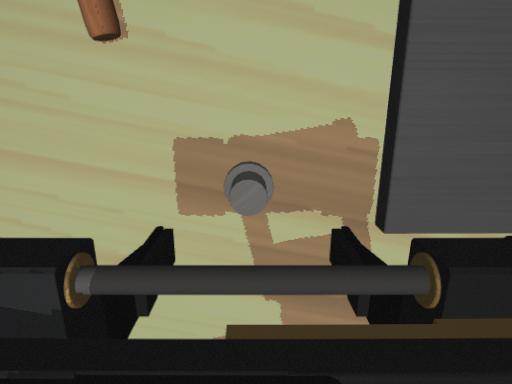

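The wrist view shows the plug's top at (248.5,195.5). I predicted (251.6,197.3), so the measurement is off by only about 2 mm and I'll correct for that as I descend.

>>> carry_out(targets=[[0.005,-0.02,0.2,0,0,0],[0.005,-0.02,0.4,0,0,0],[0.005,-0.02,0.5,0,0,0],[0.005,-0.02,0.575,0,0,0],[0.005,-0.02,0.575,0,0,0],[0.005,-0.02,0.575,0,0,0]])

```text
time_s: 4.08
position: [0.4685, 0.2953, 0.0379]
tcp_rot: [[0.981, 0.193, 0.004], [0.193, -0.981, 0.001], [0.004, -0.0, -1.0]]
force: [-0.4, -0.7, -0.1]
opening: 1.001
```

>>> carry_out(targets=[[0,0,0,0,0,0],[0,0,0,0,0,0],[0,0,0,0,0,0],[0,0,0,0,0,0],[0,0,0,0,0,0],[0,0,0,0,0,0],[0,0,0,0,0,0],[0,0,0,0,0,0]], jaw=-1)

```text
time_s: 5.08
position: [0.4685, 0.2953, 0.0378]
tcp_rot: [[0.981, 0.193, 0.004], [0.193, -0.981, 0.001], [0.004, -0.0, -1.0]]
force: [1.1, 0.5, -0.1]
opening: 0.356
```

```bash
python3 - <<'E'
from h import *
rows([(.468,.293,.16,11),(.5973,.11,.16,11)])
E
```

```text
t 5.08 p [0.4685 0.2953 0.0378] yaw 11.12 tilt 0.22 op 0.356 F [ 1.08  0.5  -0.13] q [ 20.7  42.7 100.6  -0.   36.5  99.6]
[-0.002, 0.011, -0.611, -0.0, -0.002, 0.001] 
[0.456, 1.033, -0.61, -0.0, -0.002, 0.001] BAD
```

>>> carry_out(targets=[[0,0,-0.3,0,0,0],[0,0.1,-0.4,0,0,0],[0.2,0.4,-0.4,0,0,0],[0.4,0.7,-0.4,0,0,0],[0.46,1.0,-0.4,0,0,0],[0.46,1.0,-0.4,0,0,0],[0.46,1.0,-0.4,0,0,0],[0.46,1.0,-0.4,0,0,0]])

```text
time_s: 6.08
position: [0.5951, 0.1181, 0.1175]
tcp_rot: [[0.981, 0.194, 0.001], [0.194, -0.981, 0.002], [0.001, -0.002, -1.0]]
force: [0.8, -0.4, -3.3]
opening: 0.353
```

```bash
python3 - <<'E'
from h import *
rows([(.5973,.081,.08,11),(.5973,.081,.064,11)])
s,im=cap('wrist','w2')
E
```

```text
t 6.08 p [0.5951 0.1181 0.1175] yaw 11.18 tilt 0.11 op 0.353 F [ 0.75 -0.43 -3.31] q [ 0.6 38.  90.7  0.1 51.3 79.4]
[-0.026, 0.185, 0.187, -0.001, -0.001, 0.002] 
[-0.026, 0.185, 0.267, -0.001, -0.001, 0.002]
```

View pics/w2.png

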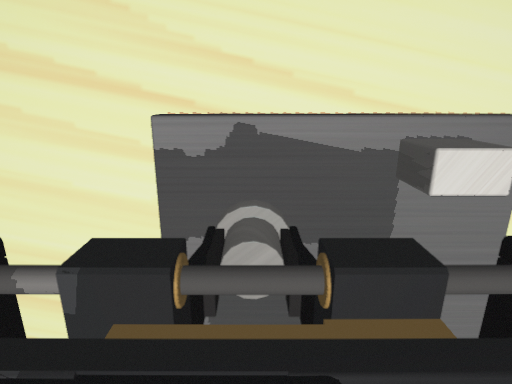

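The wrist view shows the plug gripped squarely, with the plate's far edge lined up with the tool and the block well clear on the right. I'll lower it now.

>>> carry_out(targets=[[-0.025,0.18,0.1,0,0,0],[-0.025,0.185,0.2,0,0,0],[-0.025,0.185,0.25,0,0,0],[-0.025,0.185,0.26,0,0,0],[-0.025,0.185,0.265,0,0,0],[-0.025,0.185,0.27,0,0,0],[-0.025,0.185,0.27,0,0,0]])

```text
time_s: 7.0
position: [0.5979, 0.0814, 0.0641]
tcp_rot: [[0.981, 0.195, 0.002], [0.195, -0.981, 0.002], [0.003, -0.001, -1.0]]
force: [-0.0, -0.4, -4.3]
opening: 0.353
```

>>> carry_out(targets=[[0,0,0.005,0,0,0],[0,0,0.01,0,0,0],[0,0,0.01,0,0,0]])

```text
time_s: 7.38
position: [0.5981, 0.0814, 0.0628]
tcp_rot: [[0.981, 0.195, 0.003], [0.195, -0.981, 0.002], [0.003, -0.001, -1.0]]
force: [-0.7, 0.7, 3.2]
opening: 0.353
```

Force went from -4 to +3 N, so the plug is on the plate. Releasing.

>>> carry_out(targets=[[0,0,0,0,0,0],[0,0,0,0,0,0],[0,0,0,0,0,0],[0,0,0,0,0,0],[0,0,0,0,0,0],[0,0,0,0,0,0]], jaw=1)

```text
time_s: 8.12
position: [0.5981, 0.0814, 0.0628]
tcp_rot: [[0.981, 0.195, 0.003], [0.195, -0.981, 0.002], [0.003, -0.001, -1.0]]
force: [-0.4, 0.4, -1.0]
opening: 0.943
```

>>> carry_out(targets=[[0,0,-0.2,0,0,0],[0,0,-0.5,0,0,0],[0,0,-0.8,0,0,0],[0,0,-1,0,0,0],[0,0,-1,0,0,0],[0,0,-1,0,0,0]])

```text
time_s: 8.88
position: [0.5967, 0.0811, 0.262]
tcp_rot: [[0.981, 0.195, 0.001], [0.195, -0.981, 0.002], [0.001, -0.001, -1.0]]
force: [-0.1, 0.5, 0.0]
opening: 0.998
```

```bash
python3 - <<'E'
from h import *
s,im=cap('wrist','w3')
c=cams('wrist',s)
print(proj([[.598,.0814,.069]],c).round(1))
rows([(.58,-.1,.31,-5)])
s,im=cap('top','t3')
z=cv2.resize(im[150:275,110:310],None,fx=4,fy=4,interpolation=cv2.INTER_CUBIC);cv2.imwrite('pics/t3z.png',z)
E
```

```text
[[253.5 173.4]]
t 8.93 p [0.5964 0.0811 0.2612] yaw 11.24 tilt 0.1 op 0.999 F [-0.43 -0.24 -0.51] q [-2.9 27.2 84.3  0.1 68.6 75.8]
[-0.257, 0.872, -0.245, -0.001, 0.0, 0.18]
```

View pics/w3.png

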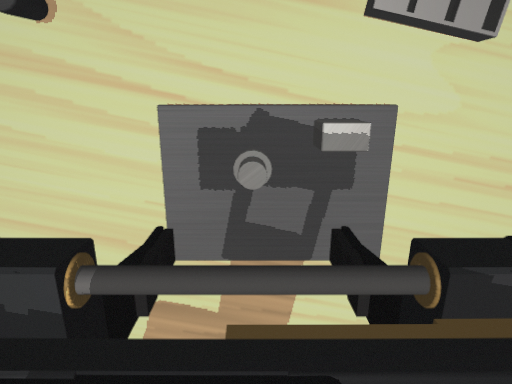

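The plug stands upright on the plate. Its top is at (252.5,173) against a prediction of (253.5,173.4), so it's at about (0.598, 0.081). Next is the stand.

>>> carry_out(targets=[[-0.25,0.87,-0.35,0,0,0.18],[-0.25,0.87,-0.35,0,0,0.18],[-0.25,0.87,-0.35,0,0,0.18],[-0.25,0.87,-0.35,0,0,0.18],[-0.25,0.87,-0.35,0,0,0.18]])

```text
time_s: 9.6
position: [0.5806, -0.0994, 0.329]
tcp_rot: [[0.996, -0.088, -0.004], [-0.088, -0.996, 0.003], [-0.004, -0.003, -1.0]]
force: [-0.9, 0.4, -0.6]
opening: 0.997
```

```bash
python3 - <<'E'
from h import *
rows([(.5,-.27,.34,-22.7)])
E
```

```text
t 9.6 p [ 0.5806 -0.0994  0.329 ] yaw -5.04 tilt 0.3 op 0.997 F [-0.91  0.41 -0.63] q [-20.6  22.5  80.9   0.1  76.9  74.4]
[-0.327, 0.885, -0.056, -0.002, 0.003, 0.196]
```

>>> carry_out(targets=[[-0.33,0.88,-0.06,0,0,0.196],[-0.33,0.88,-0.06,0,0,0.196],[-0.33,0.88,-0.06,0,0,0.196],[-0.33,0.88,-0.06,0,0,0.196],[-0.33,0.88,-0.06,0,0,0.196]])

```text
time_s: 10.22
position: [0.4995, -0.2672, 0.3395]
tcp_rot: [[0.923, -0.385, -0.006], [-0.385, -0.923, 0.006], [-0.008, -0.004, -1.0]]
force: [-0.0, 0.3, 0.2]
opening: 1.0
```

```bash
python3 - <<'E'
from h import *
s,im=cap('wrist','w4')
c=cams('wrist',s)
y=np.radians(-22.7);X=np.array([np.cos(y),np.sin(y)]);Y=np.array([-X[1],X[0]])
f=np.array([.4997,-.3065])
pt=lambda a,b,z:np.r_[f+a*X+b*Y,z]
print(proj([pt(.015*i,.015*j,.215) for i,j in((1,1),(1,-1),(-1,-1),(-1,1),(0,0))],c).round(1).tolist())
print(proj([pt(.08,0,.15)],c).round(1).tolist(),proj([pt(i,j,.018) for i,j in((.038,.033),(.038,-.033),(-.028,-.033),(-.028,.033))],c).round(1).tolist())
rows([(.4997,-.3065,.3,-22.7),(.4997,-.3065,.192,-22.7)])
E
```

```text
[[279.0, 155.5], [314.5, 155.5], [312.5, 189.6], [278.1, 189.6], [296.0, 172.8]]
[[290.7, 78.5]] [[255.8, 115.3], [302.4, 115.3], [300.3, 161.2], [255.6, 161.1]]
t 10.28 p [ 0.4998 -0.2667  0.3397] yaw -22.55 tilt 0.45 op 1.002 F [ 0.53 -0.25 -0.46] q [-39.4  20.1  83.    0.1  77.3  73.1]
[0.077, 0.185, 0.197, -0.002, 0.005, 0.002] 
[0.081, 0.186, 0.737, -0.002, 0.005, 0.002]
```

View pics/w4.png

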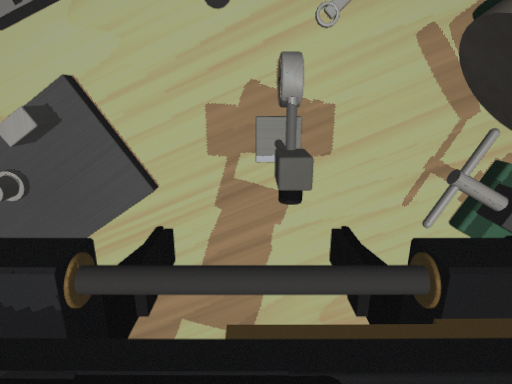

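```bash
python3 - <<'E'
from h import *
im=cv2.imread('pics/w4.png')
z=cv2.resize(im[40:210,235:335],None,fx=3.5,fy=3.5,interpolation=cv2.INTER_CUBIC);cv2.imwrite('pics/w4z.png',np.clip(z*1.5,0,255))
E
```

```text
[ WARN:0@0.492] global loadsave.cpp:1063 imwrite_ Unsupported depth image for selected encoder is fallbacked to CV_8U.
```

View pics/w4z.png

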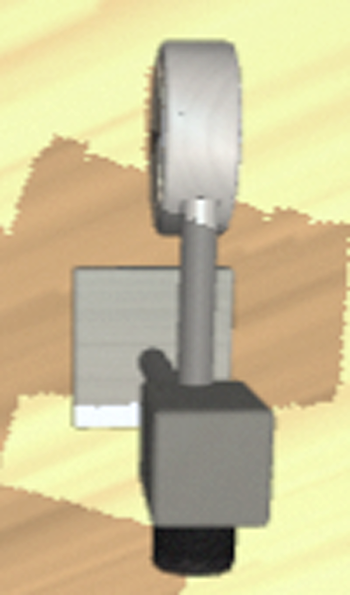

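In the zoom, the head's top is centred at (295.6,173.4) against a predicted (296,172.8), and the base corner is within 1 px of its prediction. The stand's pose is confirmed, so I'll descend.

>>> carry_out(targets=[[0.08,0.186,0.05,0,0.005,0],[0.08,0.186,0.2,0,0.005,0],[0.08,0.186,0.35,0,0.005,0],[0.08,0.186,0.5,0,0.005,0],[0.08,0.186,0.6,0,0.005,0],[0.08,0.186,0.68,0,0.005,0],[0.08,0.186,0.735,0,0.005,0],[0.08,0.186,0.735,0,0.005,0]])

```text
time_s: 11.28
position: [0.4996, -0.3056, 0.1918]
tcp_rot: [[0.924, -0.383, 0.001], [-0.383, -0.924, 0.004], [-0.001, -0.004, -1.0]]
force: [-0.3, 0.5, 0.1]
opening: 0.997
```

```bash
python3 - <<'E'
from h import *
rows([(.4997,-.3065,.192,-22.7)])
E
```

```text
t 11.28 p [ 0.4996 -0.3056  0.1918] yaw -22.5 tilt 0.23 op 0.997 F [-0.28  0.49  0.1 ] q [-42.5  30.7  90.7   0.2  58.7  69.9]
[0.002, 0.004, -0.001, -0.003, 0.0, 0.002]
```

>>> carry_out(targets=[[0,0.004,0,-0.003,0,0],[0,0.004,0,-0.003,0,0],[0,0.004,0,-0.003,0,0],[0,0.004,0,-0.003,0,0],[0,0.004,0,-0.003,0,0],[0,0.004,0,-0.003,0,0],[0,0.004,0,-0.003,0,0],[0,0.004,0,-0.003,0,0]], jaw=-1)

```text
time_s: 12.28
position: [0.4992, -0.3066, 0.1918]
tcp_rot: [[0.924, -0.383, -0.001], [-0.383, -0.924, -0.001], [-0.001, 0.001, -1.0]]
force: [-0.8, -1.9, 0.2]
opening: 0.345
```

>>> carry_out(targets=[[0,0,-0.03,0,0,0],[0,0,-0.06,0,0,0],[0,0,-0.1,0,0,0],[0,0,-0.1,0,0,0]])

```text
time_s: 12.78
position: [0.4997, -0.3068, 0.2125]
tcp_rot: [[0.924, -0.383, 0.0], [-0.383, -0.924, -0.002], [0.001, 0.002, -1.0]]
force: [1.4, -0.0, -8.9]
opening: 0.342
```

```bash
python3 - <<'E'
from h import *
rows([(.5188,.0657,.30,11)])
s,im=cap('scene','s5')
z=cv2.resize(im[130:240,70:180],None,fx=5,fy=5,interpolation=cv2.INTER_CUBIC);cv2.imwrite('pics/s5z.png',z)
E
```

```text
t 12.78 p [ 0.4997 -0.3068  0.2125] yaw -22.5 tilt 0.11 op 0.342 F [ 1.36 -0.05 -8.94] q [-42.4  29.2  89.6  -0.1  61.2  70.1]
[-0.624, -1.757, -0.441, 0.001, -0.0, -0.372] BAD
```

View pics/s5z.png

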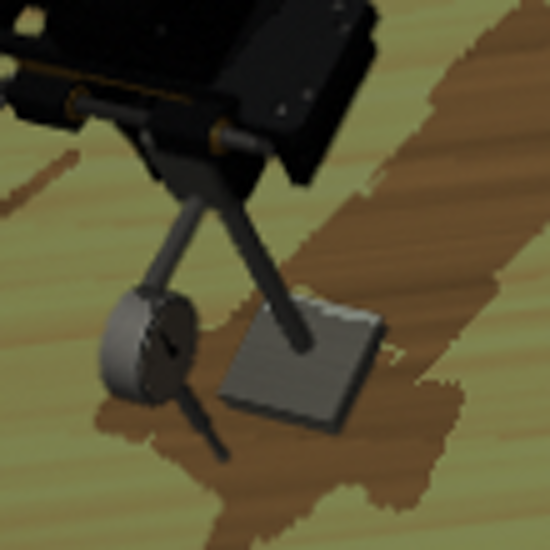

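The stand is lifted upright and gripped, carrying 9 N. I'll carry it gently in two stages.

>>> carry_out(targets=[[-0.005,-0.02,-0.05,0,0,-0.004],[-0.02,-0.06,-0.12,0,0,-0.012],[-0.04,-0.12,-0.2,0,0,-0.025],[-0.07,-0.2,-0.27,0,0,-0.042],[-0.1,-0.29,-0.32,0,0,-0.06],[-0.14,-0.39,-0.34,0,0,-0.082],[-0.175,-0.49,-0.34,0,0,-0.104],[-0.21,-0.59,-0.34,0,0,-0.125],[-0.242,-0.68,-0.34,0,0,-0.144],[-0.27,-0.76,-0.34,0,0,-0.161],[-0.29,-0.82,-0.34,0,0,-0.173],[-0.303,-0.855,-0.34,0,0,-0.181],[-0.31,-0.875,-0.34,0,0,-0.185],[-0.312,-0.88,-0.34,0,0,-0.186],[-0.312,-0.88,-0.34,0,0,-0.186]])

```text
time_s: 14.7
position: [0.5092, -0.1205, 0.2799]
tcp_rot: [[0.995, -0.101, -0.0], [-0.101, -0.995, -0.002], [-0.0, 0.002, -1.0]]
force: [0.9, -0.3, -8.3]
opening: 0.343
```

```bash
python3 - <<'E'
from h import *
rows([(.5188,.0657,.28,11)])
E
```

```text
t 14.7 p [ 0.5092 -0.1205  0.2799] yaw -5.79 tilt 0.1 op 0.343 F [ 0.86 -0.27 -8.25] q [-25.5  19.7  93.9  -0.1  66.4  70.3]
[-0.046, -0.931, -0.002, 0.001, 0.0, -0.187]
```

>>> carry_out(targets=[[-0.001,-0.02,0,0,0,-0.004],[-0.003,-0.06,0,0,0,-0.012],[-0.006,-0.12,0,0,0,-0.024],[-0.01,-0.2,0,0,0,-0.04],[-0.014,-0.29,0,0,0,-0.058],[-0.018,-0.39,0,0,0,-0.078],[-0.023,-0.49,0,0,0,-0.098],[-0.027,-0.59,0,0,0,-0.118],[-0.031,-0.69,0,0,0,-0.138],[-0.035,-0.78,0,0,0,-0.156],[-0.039,-0.85,0,0,0,-0.17],[-0.041,-0.9,0,0,0,-0.18],[-0.043,-0.925,0,0,0,-0.185],[-0.043,-0.933,0,0,0,-0.187],[-0.043,-0.933,0,0,0,-0.187]])

```text
time_s: 16.58
position: [0.5195, 0.0656, 0.2796]
tcp_rot: [[0.982, 0.191, -0.0], [0.191, -0.982, -0.002], [-0.001, 0.002, -1.0]]
force: [-0.8, -0.5, -8.0]
opening: 0.34
```

```bash
python3 - <<'E'
from h import *
s,im=cap('wrist','w6')
c=cams('wrist',s)
p=np.array(s['position']);R=np.array(s['tcp_rot']);X=R[:,0]
print('dial pred',proj([p+.08*X+[0,0,-.042]],c).round(1),'tip',proj([p+.08*X+[0,0,-.152]],c).round(1),'plugtop',proj([[.598,.0814,.069]],c).round(1))
rows([(.5195,.0661,.24,11),(.5195,.0661,.222,11),(.5195,.0661,.217,11)])
s,im2=cap('scene','s6'); z=cv2.resize(im2[100:270,180:350],None,fx=3.5,fy=3.5,interpolation=cv2.INTER_CUBIC);cv2.imwrite('pics/s6z.png',z)
E
```

```text
dial pred [[254.6  94.4]] tip [[253.3  96.5]] plugtop [[252.5  97.1]]
t 16.62 p [0.5195 0.0655 0.2796] yaw 11.01 tilt 0.12 op 0.345 F [-0.35 -0.62 -8.49] q [-5.  19.8 93.9 -0.1 66.4 74.1]
[0.001, -0.003, 0.198, 0.001, 0.0, 0.0] 
[0.001, -0.003, 0.288, 0.001, 0.0, 0.0] 
[0.001, -0.003, 0.313, 0.001, 0.0, 0.0]
```

View pics/w6.png

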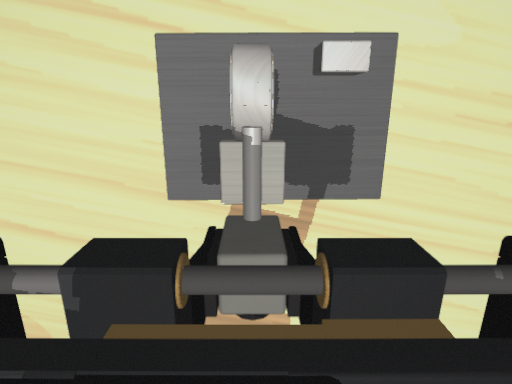

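View pics/s6z.png

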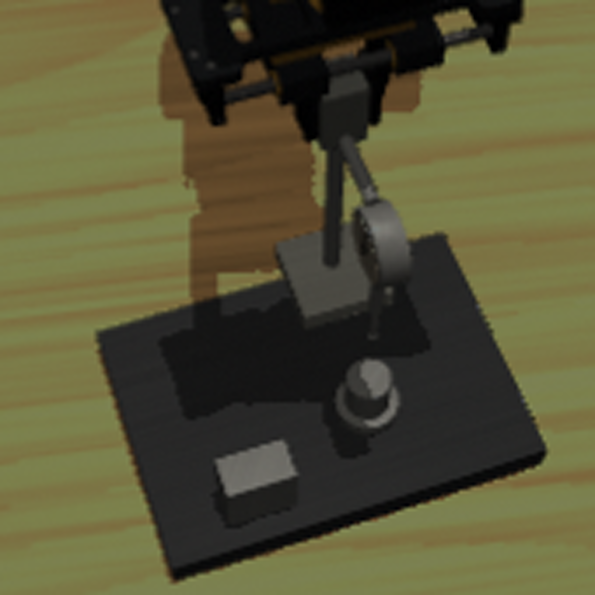

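The stand is hanging level. The wrist view has the dial at (252,92) against a predicted (254.6,94.4), and the tip's projection falls on the plug top. I'll lower it slowly.

>>> carry_out(targets=[[0,-0.003,0.02,0,0,0],[0,-0.003,0.06,0,0,0],[0,-0.003,0.1,0,0,0],[0,-0.003,0.14,0,0,0],[0,-0.003,0.18,0,0,0],[0,-0.003,0.21,0,0,0],[0,-0.003,0.235,0,0,0],[0,-0.003,0.255,0,0,0],[0,-0.003,0.27,0,0,0],[0,-0.003,0.28,0,0,0],[0,-0.003,0.29,0,0,0],[0,-0.003,0.295,0,0,0],[0,-0.003,0.295,0,0,0]])

```text
time_s: 18.3
position: [0.5194, 0.066, 0.2207]
tcp_rot: [[0.982, 0.191, -0.0], [0.191, -0.982, -0.002], [-0.001, 0.002, -1.0]]
force: [-0.5, 1.0, -7.4]
opening: 0.346
```

```bash
python3 - <<'E'
from h import *
rows([(.5195,.0661,.217,11)])
K=cams('wrist',bot.read_state());s,im=cap('wrist','w7')
s,im2=cap('scene','s7'); z=cv2.resize(im2[100:270,180:350],None,fx=3.5,fy=3.5,interpolation=cv2.INTER_CUBIC);cv2.imwrite('pics/s7z.png',z)
E
```

```text
t 18.3 p [0.5194 0.066  0.2207] yaw 11.01 tilt 0.12 op 0.346 F [-0.5   0.98 -7.36] q [-4.9 24.1 97.9 -0.1 58.1 74.1]
[0.0, -0.001, 0.018, 0.001, 0.0, 0.0]
```

View pics/s7z.png

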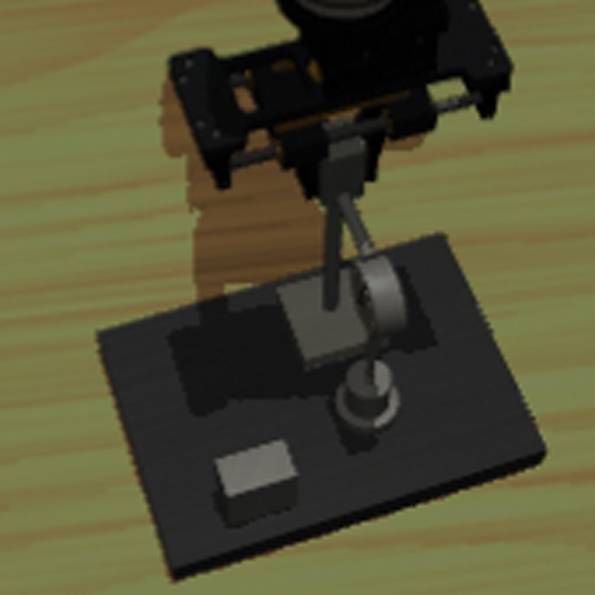

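The plunger's tip meets the plug's top face near its middle, at (371,382) in this zoom, and about 4 mm of lowering remains.

>>> carry_out(targets=[[0,0,0.005,0,0,0],[0,0,0.01,0,0,0],[0,0,0.015,0,0,0],[0,0,0.018,0,0,0],[0,0,0.018,0,0,0]])

```text
time_s: 19.02
position: [0.5195, 0.066, 0.2171]
tcp_rot: [[0.982, 0.191, -0.0], [0.191, -0.982, -0.002], [-0.001, 0.002, -1.0]]
force: [0.3, -0.0, -7.2]
opening: 0.34
```

>>> carry_out(targets=[[0,0,0.002,0,0,0],[0,0,0.004,0,0,0],[0,0,0.006,0,0,0],[0,0,0.006,0,0,0]])

```text
time_s: 19.52
position: [0.5196, 0.0659, 0.2168]
tcp_rot: [[0.982, 0.191, 0.001], [0.191, -0.982, -0.002], [0.0, 0.002, -1.0]]
force: [-3.6, -0.5, 3.6]
opening: 0.341
```

The base has touched down: force went from -7 to +4 N. I'll open the jaws and back straight up.

>>> carry_out(targets=[[0,0,0,0,0,0],[0,0,0,0,0,0],[0,0,0,0,0,0],[0,0,0,0,0,0],[0,0,0,0,0,0],[0,0,0,0,0,0],[0,0,0,0,0,0],[0,0,0,0,0,0]], jaw=1)

```text
time_s: 20.52
position: [0.5196, 0.0659, 0.2168]
tcp_rot: [[0.982, 0.191, 0.001], [0.191, -0.982, -0.002], [0.0, 0.002, -1.0]]
force: [-0.7, 0.5, 0.3]
opening: 0.996
```

>>> carry_out(targets=[[0,0,-0.03,0,0,0],[0,0,-0.1,0,0,0],[0,0,-0.2,0,0,0],[0,0,-0.35,0,0,0],[0,0,-0.5,0,0,0],[0,0,-0.65,0,0,0],[0,0,-0.65,0,0,0],[0,0,-0.65,0,0,0]])

```text
time_s: 21.52
position: [0.5189, 0.0663, 0.3465]
tcp_rot: [[0.982, 0.191, -0.0], [0.191, -0.982, -0.002], [-0.0, 0.002, -1.0]]
force: [-0.7, 0.1, -0.6]
opening: 0.999
```

```bash
python3 - <<'E'
from h import *
rows([])
s,im=cap('wrist','w8');c=cams('wrist',s)
f=np.array([.5195,.0661]);y=np.radians(11);X=np.array([np.cos(y),np.sin(y)]);Y=np.array([-X[1],X[0]])
pt=lambda a,b,z:np.r_[f+a*X+b*Y,z]
for n,cc in(('w',c),('s',cams('scene'))):
  print(n,'headtop',proj([pt(0,0,.24)],cc).round(1),'dial',proj([pt(.08,0,.175)],cc).round(1),'plug top',proj([[.598,.0814,.069]],cc).round(1),'tip',proj([pt(.08,0,.069)],cc).round(1))
s,im2=cap('scene','s8'); z=cv2.resize(im2[100:270,180:350],None,fx=3.5,fy=3.5,interpolation=cv2.INTER_CUBIC);cv2.imwrite('pics/s8z.png',z)
s,im2=cap('top','t8'); z=cv2.resize(im2[150:275,150:310],None,fx=4,fy=4,interpolation=cv2.INTER_CUBIC);cv2.imwrite('pics/t8z.png',z)
E
```

```text
t 21.52 p [0.5189 0.0663 0.3465] yaw 11.01 tilt 0.13 op 0.999 F [-0.71  0.11 -0.62] q [-4.9 15.8 88.5 -0.1 75.7 74.1]
w headtop [[253.8 197.2]] dial [[253.4  96.2]] plug top [[252.8  97.2]] tip [[252.8  97.2]]
s headtop [[276.3 139.7]] dial [[287.7 185. ]] plug top [[285.7 208. ]] tip [[285.7 208.1]]
```

View pics/s8z.png

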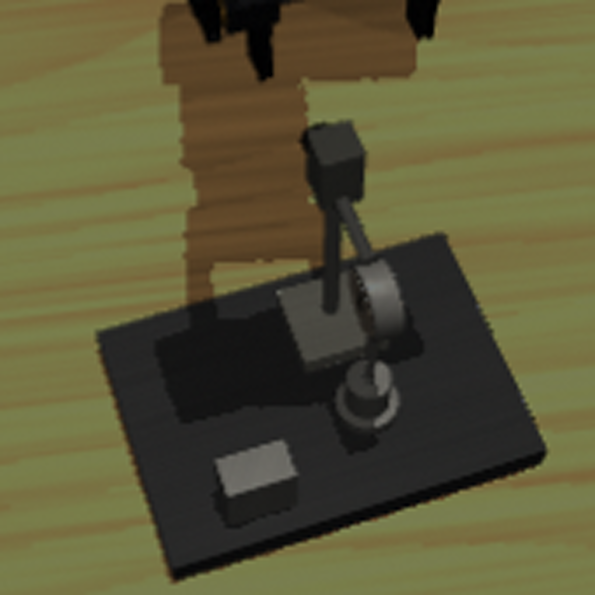

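View pics/w8.png

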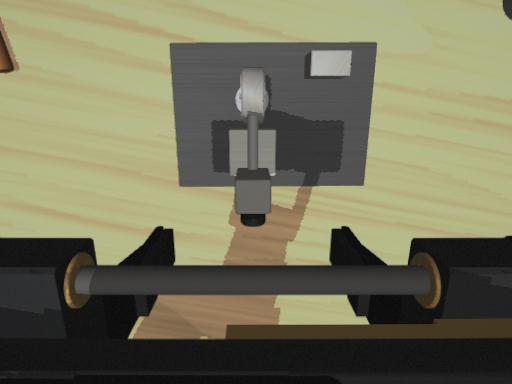

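The stand is upright and clear of the gripper. Its head top is at about (277.1,140) in the scene image against a predicted (276.3,139.7), the plunger rod ends on the plug's top, and the block hasn't moved. Handing in.

```bash
python3 - <<'E'
from h import *
print(bot.hand_in())
E
```

```text
the job is handed in; nothing more can be done
None
```

I placed the plug flange down on the plate at about (0.598, 0.081). I then carried the dial stand over upright, lowered it until the base touched, let go and backed straight up 130 mm. The job was handed in at about 22 s of the 72 s allowed; hand-in reports no verdict.

- **Stand:** in the last images it is upright, with its head within about 1 px of the predicted position in the scene view and about 2 px in the wrist view. The dial in the wrist view is about 3 px off, which is 2–3 mm.
- **Plunger:** its rod visibly ends on the plug's top face near the middle. The travel is not measured directly. I infer about 4 mm because the touchdown height (0.2168 m) matched the expected 0.217 m.
- **Gripper and bystanders:** the gripper is open and clear, with wrist force at noise level (below 1 N). The block shows no movement in the images. I didn't check the offcut or the taper closely at the end, but the arm never went near them.

No check failed.

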